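Lock the bolt-action push clamp of an assembly fixture

TASK

A cast valve housing lies loose in the bench fixture. Clamp it against its stop with the bolt-action push clamp: using closed fingers only as a pusher, push the upright ball handle forward along its slot to the very end, then push it over sideways and down into the cross slot until it is fully home, and let it stay locked there. Do not grip the handle, do not pick anything up, and leave the oil bottle, screwdriver and steel collar where they are.

Things in the scene. Friction and masses are not known exactly. Their poses are not given: they have to be found in the camera images.
- fixture: Bench fixture, fixed, place and yaw vary: aluminium plate 340 x 140 x 16 mm with a dark steel tubular push clamp, a nest and a stop. Origin: centre of the plate's underside, on the bench; z up; x along the clamp from its rear to the stop (the push direction); y to the left of that. Clamp axis at y = 0, z = 66 mm; tube 44 mm in diameter, x = -150 to -20 mm, top at z = 88 mm.
- slot_rear (a point): Top of the tube (fixture x = -115, y = 0, z = 88 mm), where the handle stands with the plunger fully back: rear end of the long slot, 13 mm wide, which runs along the tube's top in the fixture's +x.
- slot_corner (a point): Corner of the L (fixture x = -55, y = 0, z = 88 mm): front end of the long slot, 60 mm ahead of slot_rear. From here the cross slot, 15 mm wide, runs over the tube's fixture -y side, 80 degrees round. The handle can swing only within about 4 mm of this front end.
- nest_stop (a point): Middle of the stop face (fixture x = 135, z = 62 mm): two steel buttons on a block 78 mm high. Before it the nest: wear strips with tops at z = 22 mm, side guides with inner faces at y = +-37 mm, tops at 34 mm.
- plunger (a joint): Slide of the clamp's plunger (25 mm steel rod carrying the handle and the pad) along the fixture's x: 0 = fully back, 0.060 m = front end of the long slot. Stays where it is left; needs about 6 N to move, about 10 N near the end, where the sprung pad presses on the housing.
- handle (a joint): Turn of the handle about the clamp's axis: 0 = upright in the long slot (up to about 0.1 rad of play either way there), growing as it swings over to the fixture's -y side; 1.40 rad = end of the cross slot, handle nearly level. It can swing only at the front end of the slot. Stays where it is left; needs about 2 N at the ball.
- knob (a point): Centre of the handle's black ball, 30 mm in diameter, 75 mm from the clamp's axis (so 141 mm above the bench with the handle upright, 79 mm when it is home). The ball sits on a steel rod 10 mm in diameter.
- handle_mid (a point): Point on the centre line of the handle's rod, 42 mm from the clamp's axis, between tube and ball.
- pad: Rubber-faced pressure pad, 26 mm in diameter, on the plunger's front; origin at the centre of its front face, 125 mm ahead of the handle's centre line along the fixture's x. It is sprung and yields up to 7 mm backwards with 2.4 to 5 N.
- housing: Cast aluminium valve housing, loose in the nest: block 70 mm long (x), 54 mm wide, 56 mm high, 72 mm over its foot lugs, round cover on top (64 mm overall); 0.3 to 0.6 kg. Origin: centre of its underside, axes as the fixture's. Starts 6 to 24 mm short of the stop; against it the origin is at fixture x = 100, z = 22 mm. The advancing pad pushes it there.
- oil_bottle: Small white oil bottle with black cap, 38 mm in diameter, 95 mm high, standing on the bench beside the fixture; origin at the centre of its underside. Bystander.
- screwdriver: Screwdriver with black handle, 170 mm long, lying on the bench beside the fixture. Bystander.
- collar: Steel shaft collar, 28 mm outside diameter, 14 mm high, lying on the fixture's plate; origin at the centre of its underside. Bystander.
Things that resemble listed ones, but are neither listed nor needed, are in the scene too. There is more than one size of the housing; the job needs the middle-sized.

How it is judged:
By the outcome, as a careful person would: the job done as asked, in the order asked, and still so for the second after the job is handed in, with the robot touching nothing.
It also fails if it takes over 48 s, if anything falls off the work surface, if the arm or the gripper's body presses on something with over 40 N, if the wrist force passes 120 N, or if a joint passes its speed limit or range.

ROBOT

A 6-joint arm with a two-finger parallel gripper is mounted at the origin on the work surface. World frame = base frame: x ahead of the robot, y to its left, z up, the work surface at z = 0. Lengths are in m, angles in rad, forces in N, time in s.
With the tool pointing down it reaches from about 0.35 to 0.85 m from the base axis. Payload 8.1 kg.
Tool frame: the origin (TCP) lies at the very end of the fingers, on their centre line; the grasp point (between the pads) lies 19 mm behind it; z points along the fingers, y is the line along which they close (so a half turn about z gives the same grasp; the last joint's range is limited). The gripper opens to 93 mm and grips with 3 to 60 N. Pads are 15 mm wide; open, the fingers measure 128 mm over their backs; the gripper's body (75 mm by 188 mm) begins 65 mm behind the grasp point.
Start: joints at [1.237, 0.13, 1.488, -0, 1.523, -0.085], TCP at [0.148, 0.582, 0.219] pointing down, gripper open.
Joint ranges: [-2.96, 2.96], [-0.89, 2.26], [0.02, 2.5], [-1.34, 4.48], [0, 2.73], [-2.66, 2.66]. Speed limits (rad/s): [2.39, 2.39, 2.79, 3.14, 3.14, 3.14].

INTERFACE

Orientations are given as a rotation vector (axis times angle).
In Python, from plant import read_state, eyes, workorder gives the robot as it stands. The module is installed in compiled form; this text tells all that it offers.
- The arm moves only by the tool play_rows, never from a script. Its argument "targets" is one flat list of numbers, 4 for each row, row after row: the shift along the tool's x, y, z in cm, then the turn about the tool's z in degrees. In form: [dx, dy, dz, roll, dx, dy, dz, roll, ...]. A call has 1 to 8 rows; each row is the pose to reach, as a shift and turn from the pose commanded when the call began, along the tool's axes at that moment; what a row does not reach only later rows make up. A row lasts 1/12 s, in which the tool goes at most 41.7 mm and 7.16 degrees, less where a joint would pass 70% of its speed; a pose out of reach is approached as far as the arm can. A call with a gripper value outside its range is refused whole. "grip" is the finger opening in cm, from 0 to 9.3, set as the call begins (left out, the last holds). The fingers move at their own pace and stop on an object; "grip_force" is the grip in N (left out, the last holds). Time passes only in rows, so rows that repeat a pose let the fingers close. It gives the time, the measured TCP pose, the force, the opening and the grip force at its end, in the units of the state.
- read_state(): the state, without advancing time (a new reading comes with each control period).
- eyes.read_camera(name): name is "side" or "top"; returns a dict with "image" (400x640x3 uint8, red, green, blue), "vfov" (degrees; the focal length in pixels is half the picture's height over the tangent of half this angle, whatever the lens; pixels are square), "cx", "cy" (the principal point, pixels), "k1" (the pictures are not rectified: a ray, as slopes to the right and down, at radius r is drawn at 1 + k1 r^2 times it, then the intrinsics apply), "cam_to_world" (4x4, takes a point from camera to world coordinates). Camera axes: x right, y up, looking along -z (the intrinsics and any distortion apply to the point x, -y, -z); pixel columns grow to the right and rows downward; lengths in m; the calibration is good to about 2 mm. A picture is of the moment at which its call begins. There is no depth.
- workorder.close_job(): hands the job in; it is judged then, once.
The state is a dict: "t": time; "q": joint angles; "dq": joint speeds; "joint_torque": joint torques, N m; "tool_pos": TCP position; "orientation": TCP orientation; "force": force on the tool from outside, world axes, zero at the start; "wrist_torque": the same for the moment, N m; "opening": finger opening in m; "gripper_force": force on a finger pad.
Only numpy, scipy, OpenCV 4.12 (cv2) and the standard library are available. Lean on these libraries where they do the work, as an engineer would, in place of code of your own. Each camera call takes 0.05 s, during which the arm holds its last target. There are 200 camera calls.

## Working session

There is one attempt and no reset: what is moved stays moved. The work goes in short steps, Python scripts to look and compute and a tool call to move; the robot and the scene stay as the last step left them, time stands still between calls to the robot, and variables do not carry over. Pictures are saved under pics/ and viewed, at most 10 in all, crops included, and the job is handed in when it is done.

Besides the shell and the picture viewer there is one more tool, called as a command line: name --argument value ..., lists and objects as JSON in quotes. play_rows: Moves the arm, as the interface text tells. Its arguments: {"type":"object","properties":{"targets":{"type":"array"},"grip":{"type":"number"},"grip_force":{"type":"number"}},"required":["targets"]}

```bash
mkdir -p pics; cat > h.py <<'E'
import numpy as np, cv2
from plant import read_state, eyes, workorder
def snap(n,f):
    c=eyes.read_camera(n); cv2.imwrite(f,c["image"][:,:,::-1].copy()); 
    np.savez(n+'.npz',**{k:np.array(v) for k,v in c.items()}); return c
def K(c):
    f=200/np.tan(np.radians(float(c["vfov"]))/2)
    return np.array([[f,0,float(c["cx"])],[0,f,float(c["cy"])],[0,0,1]]),np.array([float(c["k1"]),0,0,0,0])
def proj(c,P):
    M=np.linalg.inv(c["cam_to_world"]);p=np.atleast_2d(P)@M[:3,:3].T+M[:3,3]; p=p*[1,-1,-1]
    k,d=K(c); return cv2.projectPoints(p.reshape(-1,1,3),np.zeros(3),np.zeros(3),k,d)[0].reshape(-1,2)
def ray(c,uv):
    k,d=K(c); s=cv2.undistortPoints(np.array(uv,float).reshape(-1,1,2),k,d).reshape(-1,2)
    D=np.c_[s[:,0],-s[:,1],-np.ones(len(s))]@c["cam_to_world"][:3,:3].T; return c["cam_to_world"][:3,3],D
def atz(c,uv,z):
    o,D=ray(c,uv); return o+D*((z-o[2])/D[:,2])[:,None]
def tri(c1,u1,c2,u2):
    A=[];b=[]
    for c,u in((c1,u1),(c2,u2)):
        o,D=ray(c,[u]);d=D[0]/np.linalg.norm(D[0]);P=np.eye(3)-np.outer(d,d);A.append(P);b.append(P@o)
    A=np.vstack(A);b=np.hstack(b);x=np.linalg.lstsq(A,b,rcond=None)[0];return x,np.linalg.norm(A@x-b)
def load(n): return dict(np.load(n+'.npz'))
E
python3 -c "
from h import *
for n in('top','side'):
  c=snap(n,f'pics/{n}0.png');print(n,c['vfov'],c['cam_to_world'])
s=read_state();print(s)"
```

```text
top 42.14588608474263 [[ 0.00628791  0.99530581 -0.0965754   0.47224194]
 [-0.99993315  0.00532109 -0.01026528  0.04949533]
 [-0.00970321  0.0966335   0.99527273  0.9326819 ]
 [ 0.          0.          0.          1.        ]]
side 50.88610145619636 [[ 0.91799128  0.28258035 -0.27828109  0.37419179]
 [-0.3960905   0.61765813 -0.67941942 -0.44396911]
 [-0.02010801  0.73392559  0.67893217  0.57775557]
 [ 0.          0.          0.          1.        ]]
{'t': 0.1, 'q': array([ 1.23659335e+00,  1.31054987e-01,  1.48917558e+00, -6.89807873e-06,
        1.52295684e+00, -8.53826988e-02]), 'dq': array([ 1.52624461e-03,  9.71138628e-04, -1.28305116e-03, -2.92895016e-05,
       -1.33947847e-03,  4.03504069e-04]), 'joint_torque': array([ 1.19280921e-03, -5.61335599e+01, -4.93099451e+01,  7.70538580e-02,
        2.90299114e-02, -1.13386795e-04]), 'tool_pos': array([0.1475634 , 0.58105767, 0.21770778]), 'orientation': array([-3.89797497e-01, -3.11698765e+00,  2.45209573e-03]), 'force': array([0.02562992, 0.61258814, 0.2142681 ]), 'wrist_torque': array([ 0.04311637, -0.04962209,  0.02051228]), 'gripper_force': 0.0, 'opening': 0.09281401326431858}
```

View pics/top0.png

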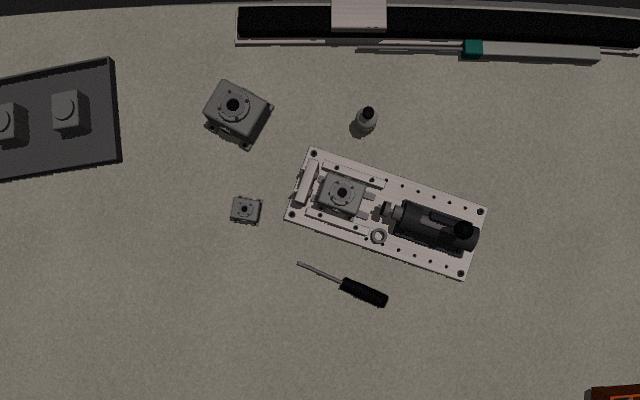

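View pics/side0.png

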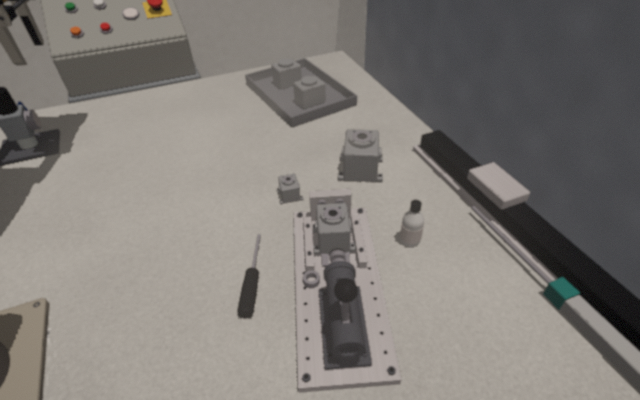

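The top view shows the plate with corners near (310,150), (487,208), (463,281) and (285,220). The knob is at about (463,229) and the stop is at the left end. The side view shows the same fixture running away from the camera, with the knob at about (346,290). The middle-sized housing is already in the nest.

```bash
python3 -c "
from h import *
a=cv2.imread('pics/top0.png')[140:290,275:495];b=cv2.imread('pics/side0.png')[180:390,285:405]
cv2.imwrite('pics/ct.png',cv2.convertScaleAbs(cv2.resize(a,None,fx=3.6,fy=3.6,interpolation=3),alpha=1.5))
cv2.imwrite('pics/cs.png',cv2.convertScaleAbs(cv2.resize(b,None,fx=2.8,fy=2.8,interpolation=3),alpha=1.3))
c=load('top');d=load('side')
print(tri(c,(463,229),d,(346,290)))
from scipy.optimize import least_squares
L=np.array([[170,70,16],[170,-70,16],[-170,-70,16],[-170,70,16]])/1e3
def W(p,L):
  q=np.array(L,float);r=np.array([[np.cos(p[2]),-np.sin(p[2])],[np.sin(p[2]),np.cos(p[2])]]);q[:,:2]=q[:,:2]@r.T+p[:2];return q
T=np.array([[310,148],[285,220],[463,281],[487,208]])
print(atz(c,T,.016))
f=lambda p:(proj(c,W(p,L))-T).ravel()
s=least_squares(f,[.47,0,1.3]);print(s.x,s.fun)
print(proj(d,W(s.x,L)),proj(d,W(s.x,[[-.115,0,.141]])),proj(c,W(s.x,[[-.115,0,.141]])))
"
```

```text
(array([ 0.51182887, -0.16451967,  0.14253008]), np.float64(0.0011846674606041526))
[[ 0.66163142  0.07530695  0.016     ]
 [ 0.53184287  0.11856374  0.016     ]
 [ 0.42501477 -0.19736047  0.016     ]
 [ 0.55503043 -0.24329858  0.016     ]]
[ 0.54538908 -0.06242566  1.24410718] [-26.38619626  70.97570148  24.56991708 -74.51838624  25.37596587
 -74.1584795  -22.00322962  73.25817611]
[[291.36932514 212.82933522]
 [363.52923285 207.74737212]
 [400.95519651 381.24154889]
 [296.46611973 390.55658929]] [[345.24000473 295.99340519]] [[467.26788297 230.70485318]]
```

View pics/ct.png

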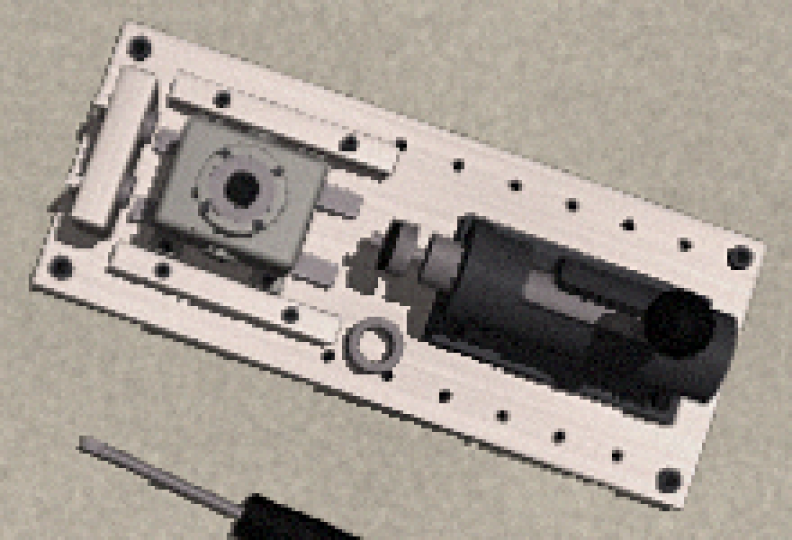

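View pics/cs.png

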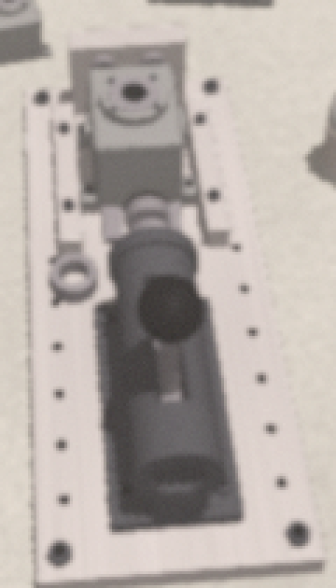

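```bash
cat > fit.py <<'E'
from h import *
from scipy.optimize import least_squares
L=np.array([[170,-70,16],[170,70,16],[-170,70,16],[-170,-70,16]])/1e3
def W(p,L):
  q=np.array(L,float);r=np.array([[np.cos(p[2]),-np.sin(p[2])],[np.sin(p[2]),np.cos(p[2])]]);q[:,:2]=q[:,:2]@r.T+p[:2];return q
c=load('top');d=load('side')
E
python3 -c "
from fit import *
T=np.array([[310.3,146.5],[283.9,219.5],[465,281],[488,207.5]]);S=np.array([[363.5,208.6],[294,214],[297.5,389],[400,381.8]])
for m in(0,1):
  f=lambda p:np.r_[(proj(c,W(p,L))-T).ravel(),m*(proj(d,W(p,L))-S).ravel()]
  s=least_squares(f,[.54,-.06,1.9]);print(s.x,s.fun.round(1))
p=s.x
k=[[-.115,0,.141]];print(W(p,k),proj(c,W(p,k)),proj(d,W(p,k)))
print('knob tri',tri(c,(275+678/3.6,140+322/3.6),d,(285+170/2.8,180+308/2.8)))
np.save('p.npy',p);print(W(p,[[-.055,0,.141],[1-.055,0,0]]))
r=read_state();from scipy.spatial.transform import Rotation as R
print(R.from_rotvec(r['orientation']).as_matrix().round(3))
"
```

```text
[ 0.54453716 -0.06272831  1.24510277] [-0.6 -0.5 -0.1  0.1  0.2  0.7  0.5 -0.3 -0.  -0.  -0.  -0.  -0.   0.
  0.  -0. ]
[ 0.54558432 -0.06270031  1.24128214] [-0.4 -1.3 -0.1 -0.9 -0.   0.4  0.5 -0.5  0.4 -0.7 -2.2 -1.2 -1.2  1.6
  0.9 -0.3]
[[ 0.50837223 -0.17151327  0.141     ]] [[467.3769918  230.77787796]] [[345.21658532 296.13094164]]
knob tri (array([ 0.51118469, -0.16484881,  0.14329383]), np.float64(0.001295720659741327))
[[ 0.52778724 -0.11474129  0.141     ]
 [ 0.85137063  0.83145836  0.        ]]
[[-0.969  0.246 -0.001]
 [ 0.246  0.969 -0.002]
 [ 0.    -0.002 -1.   ]]
```

```bash
cat >> fit.py <<'E'
from scipy.spatial.transform import Rotation as R
def go(*fx,yaw=True):
  "fixture-frame targets [mm] -> tool shifts cm, roll deg"
  p=np.load('p.npy');r=read_state();M=R.from_rotvec(r['orientation']).as_matrix()
  for f in fx:
    t=W(p,[np.array(f)/1e3])[0];print(f,((t-r['tool_pos'])@M*100).round(2))
  a=np.degrees(p[2])-np.degrees(np.arctan2(M[1,0],M[0,0]));print('roll',((-a+180)%360-180).round(2))
  fr(r)
def fr(r=None):
  p=np.load('p.npy');r=r or read_state();c,s=np.cos(p[2]),np.sin(p[2]);Q=np.array([[c,s],[-s,c]])
  print('t',r['t'],'fix',(Q@(r['tool_pos'][:2]-p[:2])*1e3).round(1),(r['tool_pos'][2]*1e3).round(1),'F',(Q@r['force'][:2]).round(1),r['force'][2].round(1),'q',r['q'].round(2))
E
python3 -c "
from fit import *
p=np.load('p.npy');c0,s0=np.cos(p[2]),np.sin(p[2]);print(np.array([[c0,s0],[-s0,c0]])@(np.array([.5112,-.1648])-p[:2]))
go((120,-60,219),(-40,0,219),(-150,0,219))"
```

```text
[-0.10773288 -0.00050333]
(120, -60, 219) [-61.38 -41.11  -0.07]
(-40, 0, 219) [-5.411e+01 -5.658e+01 -5.000e-02]
(-150, 0, 219) [-5.322e+01 -6.754e+01 -3.000e-02]
roll 94.62
t 0.1 fix [480.3 584.9] 217.7 F [0.6 0.2] 0.2 q [ 1.24  0.13  1.49 -0.    1.52 -0.09]
```

play_rows --targets '[-40,-25,0,50,-40,-25,0,50,-40,-25,0,50,-40,-25,0,50,-40,-25,0,50,-40,-25,0,50,-40,-25,0,50,-40,-25,0,50]' --grip 0 --grip_force 30

```text
t: 0.77
tool_pos: [0.379, 0.3389, 0.2184]
orientation: [-1.682, -2.654, 0.0]
force: [0.6, 1.0, -0.4]
opening: 0.0445
gripper_force: 0.0
```

```bash
python3 -c "
from fit import *
go((-40,0,219),(-150,0,219))"
```

```text
(-40, 0, 219) [-46.3   -4.87  -0.06]
(-150, 0, 219) [-54.19 -12.53  -0.06]
roll 44.16
t 0.7667 fix [326.1 287.6] 218.4 F [ 1.1 -0.3] -0.4 q [ 0.63 -0.12  1.74  0.    1.52  0.19]
```

play_rows --targets '[-47,-5,0,44,-47,-5,0,44,-47,-5,0,44,-47,-5,0,44,-47,-5,0,44,-47,-5,0,44,-47,-5,0,44,-47,-5,0,44]'

```text
t: 1.43
tool_pos: [0.4904, 0.0247, 0.2184]
orientation: [-2.547, -1.838, 0.0]
force: [0.1, 1.1, -0.3]
opening: 0.0008
gripper_force: 0.0
```

```bash
python3 -c "
from fit import *
go((-40,0,219),(-150,0,219))"
```

```text
(-40, 0, 219) [-10.56   7.96  -0.06]
(-150, 0, 219) [-21.56   7.86  -0.06]
roll 0.51
t 1.4333 fix [64.9 80.5] 218.4 F [1.1 0.3] -0.3 q [-0.05 -0.17  1.78  0.    1.53  0.27]
```

play_rows --targets '[-22,7.9,0,0.5,-22,7.9,0,0.5,-22,7.9,0,0.5,-22,7.9,0,0.5,-22,7.9,0,0.5,-22,7.9,0,0.5,-22,7.9,0,0.5,-22,7.9,0,0.5]'

```text
t: 2.1
tool_pos: [0.4959, -0.2079, 0.2179]
orientation: [-2.555, -1.825, 0.001]
force: [0.1, -0.2, -0.0]
opening: 0.0005
gripper_force: 0.0
```

```bash
python3 -c "
from fit import *
go((-150,0,118),(-133,0,118))"
```

```text
(-150, 0, 118) [0.34 0.02 9.99]
(-133, 0, 118) [2.04 0.02 9.99]
roll -0.04
t 2.1 fix [-153.4    0. ] 217.9 F [-0.2 -0.1] -0.0 q [-0.49 -0.04  1.66  0.    1.52 -0.16]
```

play_rows --targets '[0,0,4,0,0,0,8,0,0,0,10,0,0,0,10,0,0.5,0,10,0,1,0,10,0,1.5,0,10,0,1.5,0,10,0]'

```text
t: 2.77
tool_pos: [0.5032, -0.1919, 0.1212]
orientation: [2.55, 1.829, 0.004]
force: [0.5, -0.3, -0.8]
opening: 0.0006
gripper_force: 0.0
```

```bash
python3 -c "
from fit import *
fr()
for n in('top','side'): snap(n,f'pics/{n}1.png')
a=cv2.imread('pics/top1.png')[140:290,375:495];b=cv2.imread('pics/side1.png')[180:390,285:445]
h=lambda x:cv2.convertScaleAbs(cv2.resize(x,None,fx=2.4,fy=2.4,interpolation=3),alpha=1.5)
o=np.zeros((510,700,3),np.uint8);A=h(a);B=h(b);o[:A.shape[0],:A.shape[1]]=A;o[:B.shape[0],300:300+B.shape[1]]=B;cv2.imwrite('pics/m1.png',o)"
```

```text
t 2.7667 fix [-136.    -1.7] 121.2 F [-0.1 -0.5] -0.8 q [-0.46  0.03  1.78  0.    1.33 -0.13]
```

View pics/m1.png

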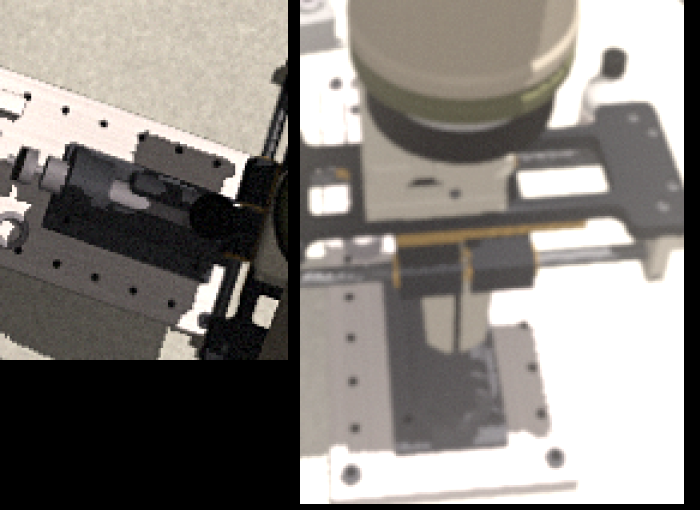

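The finger is behind the ball and in line with it. I'm starting the forward push.

play_rows --targets '[0.5,-0.1,0,0,1,-0.1,0,0,1.5,-0.1,0,0,2,-0.1,0,0,2.5,-0.1,0,0,3,-0.1,0,0,3.5,-0.1,0,0,4,-0.1,0,0]'

```text
t: 3.53
tool_pos: [0.5135, -0.1555, 0.1195]
orientation: [2.552, 1.827, -0.001]
force: [-2.0, -6.3, 2.7]
opening: 0.0002
gripper_force: 3.2
```

```bash
python3 -c "
from fit import *
fr()"
```

```text
t 3.5333 fix [-98.2   0.3] 119.5 F [-6.7 -0.1] 2.7 q [-0.39  0.03  1.78 -0.    1.33 -0.06]
```

play_rows --targets '[0.3,0,0,0,0.6,0,0,0,0.9,0,0,0,1.2,0,0,0,1.4,0,0,0,1.6,0,0,0,1.8,0,0,0,1.8,0,0,0]'

```text
t: 4.2
tool_pos: [0.5192, -0.1393, 0.1195]
orientation: [2.552, 1.827, -0.003]
force: [-3.2, -9.6, 3.4]
opening: 0.0005
gripper_force: 4.7
```

```bash
python3 -c "
from fit import *
fr()"
```

```text
t 4.2 fix [-81.    0.2] 119.5 F [-10.1  -0.1] 3.4 q [-0.36  0.03  1.78 -0.    1.33 -0.03]
```

play_rows --targets '[0.1,0,0,0,0.2,0,0,0,0.3,0,0,0,0.4,0,0,0,0.5,0,0,0,0.5,0,0,0]'

```text
t: 4.7
tool_pos: [0.5206, -0.1349, 0.1195]
orientation: [2.552, 1.826, -0.003]
force: [-2.7, -9.8, 3.5]
opening: 0.0007
gripper_force: 5.5
```

```bash
python3 -c "
from fit import *
fr()"
```

```text
t 4.7 fix [-76.4   0.2] 119.5 F [-10.1  -0.6] 3.5 q [-0.35  0.03  1.78 -0.    1.33 -0.02]
```

Not at the hard end yet: the force is steady at 10 N.

play_rows --targets '[0.1,0,0,0,0.2,0,0,0,0.3,0,0,0,0.4,0,0,0,0.4,0,0,0]'

```text
t: 5.12
tool_pos: [0.5209, -0.1343, 0.1196]
orientation: [2.55, 1.823, -0.01]
force: [-9.6, -24.9, 5.0]
opening: 0.0005
gripper_force: 13.0
```

```bash
python3 -c "
from fit import *
fr()"
```

```text
t 5.1167 fix [-75.7   0.2] 119.6 F [-26.7   1.1] 5.0 q [-0.34  0.03  1.78 -0.01  1.33 -0.01]
```

play_rows --targets '[-2,0,0,0,-2.5,-1.5,0,0,-2.5,-4.8,0,0,-2.5,-4.8,0,0,0,-4.8,0,0,1.9,-4.8,0,0,1.9,-4.8,0,0,1.9,-4.8,0,0]'

```text
t: 5.78
tool_pos: [0.4829, -0.0948, 0.1188]
orientation: [2.552, 1.832, 0.0]
force: [-1.3, 1.1, 0.5]
opening: 0.0003
gripper_force: 0.0
```

```bash
python3 -c "
from fit import *
fr()
for n in('top','side'): snap(n,f'pics/{n}2.png')
a=cv2.imread('pics/top2.png')[140:290,275:495];b=cv2.imread('pics/side2.png')[180:390,285:405]
h=lambda x:cv2.convertScaleAbs(cv2.resize(x,None,fx=2.2,fy=2.2,interpolation=3),alpha=1.5)
o=np.zeros((470,760,3),np.uint8);A=h(a);B=h(b);o[:A.shape[0],:A.shape[1]]=A;o[:B.shape[0],490:490+B.shape[1]]=B;cv2.imwrite('pics/m2.png',o)"
```

```text
t 5.7833 fix [-50.6  48.9] 118.8 F [0.6 1.6] 0.5 q [-0.3  -0.09  1.9  -0.    1.33  0.03]
```

View pics/m2.png

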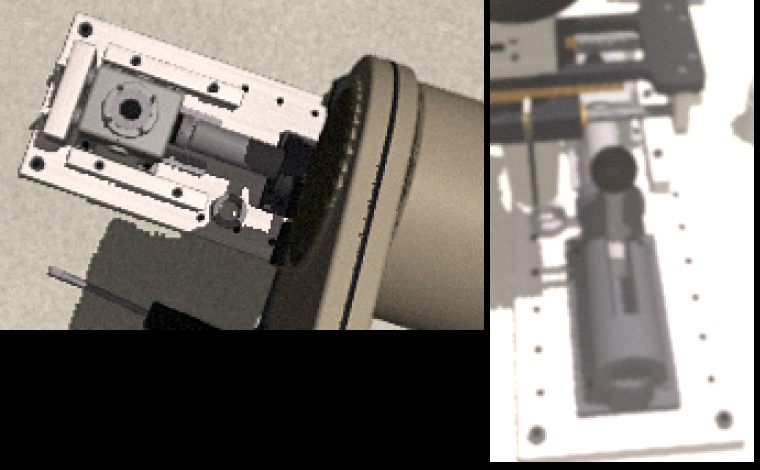

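The housing sits against the stop with the pad on it. The finger is now beside the ball on the +y side, so I'm starting the sideways push.

play_rows --targets '[-0.3,0.7,0,0,-0.3,1.2,0,0,-0.3,1.7,0,0,-0.3,2.1,0,0,-0.3,2.5,0,0,-0.3,2.9,0,0,-0.3,3.3,0,0,-0.3,3.7,0,0]'

```text
t: 6.55
tool_pos: [0.5169, -0.1104, 0.1186]
orientation: [-2.554, -1.83, 0.0]
force: [-2.3, 0.2, 1.2]
opening: 0.0005
gripper_force: 0.9
```

```bash
python3 -c "
from fit import *
fr()"
```

```text
t 6.55 fix [-54.4  11.7] 118.6 F [-0.5  2.2] 1.2 q [-0.31  0.01  1.8  -0.    1.33  0.02]
```

play_rows --targets '[0,0.5,0,0,0,1,0,0,0,1.5,0.3,0,0,2.1,0.7,0,0,2.7,1.1,0,0,3.3,1.5,0,0,3.9,1.9,0,0,4.3,2.1,0]'

```text
t: 7.22
tool_pos: [0.5573, -0.124, 0.0964]
orientation: [-2.553, -1.829, 0.002]
force: [-2.9, 0.9, 0.7]
opening: 0.0003
gripper_force: 1.0
```

```bash
python3 -c "
from fit import *
fr()"
```

```text
t 7.2167 fix [-54.2 -30.9] 96.4 F [-0.1  3. ] 0.7 q [-0.31  0.15  1.7   0.    1.3   0.02]
```

play_rows --targets '[0,-0.7,0,0,0,-0.7,-2,0,0,-0.7,-4,0,0,-0.7,-4.2,0,0,2,-4.2,0,0,4.1,-4.2,0,0,4.1,-3.5,0,0,4.1,-3,0]'

```text
t: 7.88
tool_pos: [0.5963, -0.1373, 0.1267]
orientation: [2.554, 1.83, 0.0]
force: [-1.4, 0.1, -0.9]
opening: 0.0005
gripper_force: 0.0
```

```bash
python3 -c "
from fit import *
fr()"
```

```text
t 7.8833 fix [-54.2 -72.2] 126.7 F [-0.4  1.4] -0.9 q [-0.31  0.22  1.56 -0.    1.36  0.02]
```

Now pressing down. The ball top should end near z = 94 mm.

play_rows --targets '[0,0,0.5,0,0,0,1,0,0,0,1.4,0,0,0,1.8,0,0,0,2.2,0,0,0,2.6,0,0,0,2.9,0,0,0,3.1,0]'

```text
t: 8.55
tool_pos: [0.6051, -0.1403, 0.1039]
orientation: [2.539, 1.818, 0.022]
force: [24.3, -8.2, 14.7]
opening: 0.0003
gripper_force: 11.0
```

```bash
python3 -c "
from fit import *
fr()"
```

```text
t 8.55 fix [-54.2 -81.4] 103.9 F [  0.1 -25.7] 14.7 q [-0.31  0.24  1.58 -0.    1.3   0.02]
```

The finger is wedged on the ball's outer side, so the handle is leaning less than I estimated. I'm backing off upward to look.

play_rows --targets '[0,0,-2,0,0,0,-5,0,0,0,-8,0,0,-4,-8,0,0,-8,-8,0,0,-12,-8,0,0,-12,-8,0]'

```text
t: 9.13
tool_pos: [0.4737, -0.0953, 0.1725]
orientation: [-2.547, -1.827, 0.009]
force: [-1.0, 0.7, -1.2]
opening: 0.0005
gripper_force: 0.0
```

```bash
python3 -c "
from fit import *
fr()
for n in('top','side'): snap(n,f'pics/{n}3.png')
a=cv2.imread('pics/top3.png')[140:290,275:495];b=cv2.imread('pics/side3.png')[180:390,285:405]
h=lambda x:cv2.convertScaleAbs(cv2.resize(x,None,fx=2.2,fy=2.2,interpolation=3),alpha=1.5)
o=np.zeros((470,760,3),np.uint8);A=h(a);B=h(b);o[:A.shape[0],:A.shape[1]]=A;o[:B.shape[0],490:490+B.shape[1]]=B;cv2.imwrite('pics/m3.png',o)"
```

```text
t 9.1333 fix [-54.1  57.5] 172.5 F [0.3 1.1] -1.2 q [-0.3  -0.15  1.86  0.    1.45  0.02]
```

View pics/m3.png

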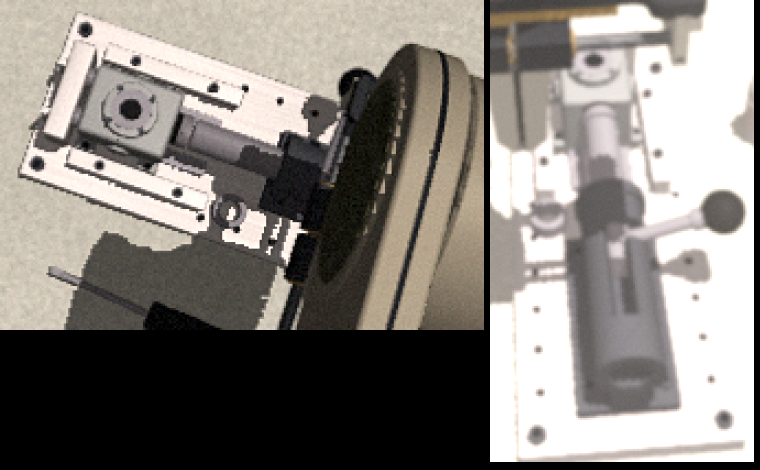

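The handle is clearly leaning over; the ball is at about side (391,276) and top (436,178). I'll solve for the angle.

```bash
python3 -c "
from fit import *
p=np.load('p.npy');
X,e=tri(c,(435.8,177.5),d,(390.9,275.9));c0,s0=np.cos(p[2]),np.sin(p[2]);print(X,e,np.array([[c0,s0],[-s0,c0]])@(X[:2]-p[:2]))
for th in (.8,.9,1,1.1,1.2,1.3,1.4):
  k=W(p,[[-.0545,-.075*np.sin(th),.066+.075*np.cos(th)]]);print(th,k[0].round(3),proj(c,k),proj(d,k))"
```

```text
[ 0.59866176 -0.13475626  0.08925   ] 0.00017809960932297435 [-0.05100433 -0.07353796]
0.8 [ 0.579 -0.132  0.118] [[438.02467335 187.06404593]] [[378.89314647 266.02244715]]
0.9 [ 0.584 -0.133  0.113] [[438.19414091 184.62437839]] [[382.16189831 268.33085563]]
1 [ 0.588 -0.135  0.107] [[438.18803292 182.60010096]] [[384.94608379 270.84760057]]
1.1 [ 0.591 -0.136  0.1  ] [[438.01080835 181.00411033]] [[387.22475836 273.53987859]]
1.2 [ 0.594 -0.137  0.093] [[437.66877389 179.84342054]] [[388.98418336 276.37406449]]
1.3 [ 0.596 -0.138  0.086] [[437.16982206 179.11954855]] [[390.21750233 279.31630159]]
1.4 [ 0.598 -0.138  0.079] [[436.5231705 178.8289742]] [[390.92429803 282.33302868]]
```

play_rows --targets '[0,4,0,0,0,8,0,0,0,12.4,0,0,0,12.4,1,0,0,12.4,3,0,0,12.4,5,0,0,12.4,5,0,0,12.4,5,0]'

```text
t: 9.9
tool_pos: [0.5993, -0.1383, 0.1249]
orientation: [-2.552, -1.828, 0.003]
force: [-0.2, 0.6, 0.7]
opening: 0.0002
gripper_force: 0.0
```

```bash
python3 -c "
from fit import *
fr()"
```

```text
t 9.9 fix [-54.2 -75.3] 124.9 F [0.6 0.4] 0.7 q [-0.31  0.23  1.55 -0.    1.37  0.02]
```

play_rows --targets '[0,-0.8,0,0,0,-0.8,0.5,0,0,-0.8,1,0,0,-0.8,1.4,0,0,-0.8,1.8,0,0,-0.8,2.1,0,0,-0.8,2.4,0,0,-0.8,2.4,0]'

```text
t: 10.57
tool_pos: [0.5926, -0.136, 0.1023]
orientation: [2.554, 1.83, 0.0]
force: [-0.6, -0.2, 0.6]
opening: 0.0003
gripper_force: 0.2
```

```bash
python3 -c "
from fit import *
fr()"
```

```text
t 10.5667 fix [-54.2 -68.2] 102.3 F [-0.4  0.4] 0.6 q [-0.31  0.23  1.59 -0.    1.32  0.02]
```

play_rows --targets '[0,0,0.2,0,0,0,0.4,0,0,0,0.6,0,0,0,0.8,0,0,0,0.9,0,0,0,0.9,0]'

```text
t: 11.07
tool_pos: [0.5923, -0.1359, 0.0935]
orientation: [-2.554, -1.83, 0.0]
force: [1.0, -1.2, 1.8]
opening: 0.0004
gripper_force: 0.9
```

```bash
python3 -c "
from fit import *
fr()"
```

```text
t 11.0667 fix [-54.1 -67.9] 93.5 F [-0.8 -1.3] 1.8 q [-0.31  0.24  1.6  -0.    1.3   0.02]
```

play_rows --targets '[0,0,0.1,0,0,0,0.2,0,0,0,0.3,0,0,0,0.4,0,0,0,0.4,0]'

```text
t: 11.48
tool_pos: [0.5928, -0.136, 0.0923]
orientation: [2.553, 1.829, 0.001]
force: [-8.7, 3.4, 19.4]
opening: 0.0001
gripper_force: 10.3
```

```bash
python3 -c "
from fit import *
fr()"
```

```text
t 11.4833 fix [-54.1 -68.4] 92.3 F [0.4 9.3] 19.4 q [-0.31  0.24  1.6  -0.    1.3   0.02]
```

Hard stop at 19 N with the tip at z = 92 mm, so the handle should be home. I'm retreating and checking.

play_rows --targets '[0,0,-2,0,0,0,-5,0,0,0,-9,0,0,-4,-11,0,0,-8,-11,0,0,-12,-11,0,0,-16,-11,0,0,-18,-11,0]'

```text
t: 12.15
tool_pos: [0.4183, -0.0767, 0.1985]
orientation: [-2.552, -1.829, 0.003]
force: [-0.7, 0.0, -0.5]
opening: 0.0003
gripper_force: 0.0
```

```bash
python3 -c "
from fit import *
fr()
for n in('top','side'): snap(n,f'pics/{n}4.png')
a=cv2.imread('pics/top4.png')[140:290,275:495];b=cv2.imread('pics/side4.png')[180:390,285:405]
h=lambda x:cv2.convertScaleAbs(cv2.resize(x,None,fx=2.2,fy=2.2,interpolation=3),alpha=1.5)
o=np.zeros((470,760,3),np.uint8);A=h(a);B=h(b);o[:A.shape[0],:A.shape[1]]=A;o[:B.shape[0],490:490+B.shape[1]]=B;cv2.imwrite('pics/m4.png',o)"
```

```text
t 12.15 fix [-54.4 115.9] 198.5 F [-0.2  0.7] -0.5 q [-0.3  -0.35  1.97  0.    1.52  0.02]
```

View pics/m4.png

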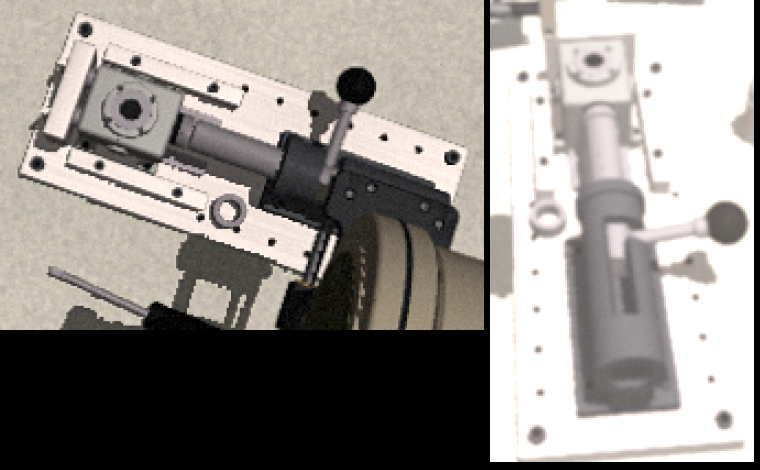

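The handle is level: the ball is at side (393,281) and top (437,179), which matches about 1.4 rad. The housing is against the stop, and the collar and screwdriver have not moved.

```bash
python3 -c "
from h import *
print(workorder.close_job())"
```

```text
the job is handed in; nothing more can be done
None
```

The job is handed in: the handle was pushed to the front end of its slot, then over and down to its stop in the cross slot, and in the last pictures the housing sits clamped against its stop with nothing gripped. The first downward press slid off the ball's outer side (about 30 N on the fingers), so I backed off and pressed again.

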